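# Find the planer drive's loose bolt and hold its cap open

## Task

First stand the small round lamp upright on the narrow raised wooden rest beside the planer drive and let go of it. Then tap the tops of the three bolts to find the loose one, which sinks when pushed, and only then lift that bolt's blue cap by its handle at least halfway to upright and finish while still holding it open, ready for the bolt to be refitted. Leave the caps of the tight bolts shut and the other things on the bench where they are.

Things in the scene. Friction and masses are not known exactly. Their poses are not given: they have to be found in the camera images.
- lamp: small round battery lamp: upright cylinder, 50 mm across, 66 mm tall, black foot and lid with a pale light tube between them, about 0.2 kg, standing on the table. Origin at the centre of its underside, z up. It may be gripped anywhere along its height
- rest: narrow raised lamp rest, fixed: light wooden bar 120 mm long (its x) and only 36 mm wide (its y) on a dark wooden web and foot 120 x 60 mm. Flat bar top 74 mm above the table. Origin on the table under the bar's centre, z up. The lamp is wider than the bar and balances when its axis is within about 15 mm of the centre line
- drive: grey roller drive of a bench planer, fixed: block 130 mm (x) by 360 mm (y), deck 60 mm high, dark motor along its far side to x = 145 mm, 80 mm high. Origin on the table under the block's centre, x away from the robot, y left, z up. Bolts at x = 0, y = +112 (left), 0 (middle), -112 mm (right), each standing through the window of a blue hinged cap. Any one is loose; by eye all are alike
- bolt_left_top (a point): centre of the top of the left bolt's steel hexagon head, head 23 mm across, top 80 mm above the table at the start, 11 mm above the blue cap plate around it. The point goes down with the bolt
- bolt_middle_top (a point): centre of the top of the middle bolt's steel hexagon head, head 23 mm across, top 80 mm above the table at the start, 11 mm above the blue cap plate around it. The point goes down with the bolt
- bolt_right_top (a point): centre of the top of the right bolt's steel hexagon head, head 23 mm across, top 80 mm above the table at the start, 11 mm above the blue cap plate around it. The point goes down with the bolt
- bolt_left (a joint): how far the left bolt has sunk, m: 0 at the start. A tight bolt gives less than 2 mm under a push of up to about 20 N; the loose one slides straight down 7 mm (its stop) under a push of about 2 N and stays down, its head then still 4 mm above the cap plate
- bolt_middle (a joint): how far the middle bolt has sunk, m: 0 at the start. A tight bolt gives less than 2 mm under a push of up to about 20 N; the loose one slides straight down 7 mm (its stop) under a push of about 2 N and stays down, its head then still 4 mm above the cap plate
- bolt_right (a joint): how far the right bolt has sunk, m: 0 at the start. A tight bolt gives less than 2 mm under a push of up to about 20 N; the loose one slides straight down 7 mm (its stop) under a push of about 2 N and stays down, its head then still 4 mm above the cap plate
- cap_left_handle (a point): the left bolt's cap, about 0.1 kg: blue plate 70 mm wide (y), 100 mm front to hinge, 5 mm thick, top 69 mm above the table when shut, window 34 mm square. A stem at its front carries a black round handle bar, 14 mm thick, 30 mm long along y. This point: middle of that bar, when shut 50 mm nearer the robot (-x of drive) than the bolt, 98 mm above the table, 30 mm above the plate. z: plate normal
- cap_middle_handle (a point): the middle bolt's cap, about 0.1 kg: blue plate 70 mm wide (y), 100 mm front to hinge, 5 mm thick, top 69 mm above the table when shut, window 34 mm square. A stem at its front carries a black round handle bar, 14 mm thick, 30 mm long along y. This point: middle of that bar, when shut 50 mm nearer the robot (-x of drive) than the bolt, 98 mm above the table, 30 mm above the plate. z: plate normal
- cap_right_handle (a point): the right bolt's cap, about 0.1 kg: blue plate 70 mm wide (y), 100 mm front to hinge, 5 mm thick, top 69 mm above the table when shut, window 34 mm square. A stem at its front carries a black round handle bar, 14 mm thick, 30 mm long along y. This point: middle of that bar, when shut 50 mm nearer the robot (-x of drive) than the bolt, 98 mm above the table, 30 mm above the plate. z: plate normal
- cap_left (a joint): opening angle of the left cap, rad: 0 shut, 1.2 its stop. Hinge line along the drive's y at its x = +50 mm, 66 mm above the table: 100 mm beyond and 32 mm below the handle bar when shut. The handle rises and swings away from the robot as it opens. Spring and weight (about 2 N at the handle) shut it when let go at any angle
- cap_middle (a joint): opening angle of the middle cap, rad: 0 shut, 1.2 its stop. Hinge line along the drive's y at its x = +50 mm, 66 mm above the table: 100 mm beyond and 32 mm below the handle bar when shut. The handle rises and swings away from the robot as it opens. Spring and weight (about 2 N at the handle) shut it when let go at any angle
- cap_right (a joint): opening angle of the right cap, rad: 0 shut, 1.2 its stop. Hinge line along the drive's y at its x = +50 mm, 66 mm above the table: 100 mm beyond and 32 mm below the handle bar when shut. The handle rises and swings away from the robot as it opens. Spring and weight (about 2 N at the handle) shut it when let go at any angle
- spanner: plain steel open-ended spanner, 180 mm long, lying flat. Bystander, to be left where it is. Origin at the centre of its underside
- screwdriver: red-handled screwdriver, 200 mm long, lying flat. Bystander, to be left where it is. Origin at the centre of its underside
- glue: white glue bottle with an orange cap, 56 mm across, 170 mm tall, standing. Bystander, to be left where it is. Origin at the centre of its underside
- tape: green ring of tape, 100 mm across, 24 mm tall, lying flat. Bystander, to be left where it is. Origin at the centre of its underside
- offcut: light wooden offcut, 160 x 45 x 35 mm, lying flat. Bystander, to be left where it is. Origin at the centre of its underside
- screw_cup: clear plastic cup, 76 mm across, 70 mm tall, standing. Bystander, to be left where it is. Origin at the centre of its underside

How it is judged:
On the way, in this order (a step that is already met when the one before it is completed fails the run):
1. the lamp stands upright on the narrow rest, released (z of lamp in the frame of rest between 0.071 and 0.078 m and x of lamp in the frame of rest between -0.06 and 0.06 m and y of lamp in the frame of rest between -0.02 and 0.02 m and angle between lamp's own z axis and vertical below 0.12 rad and contact force between lamp and rest above 0.3 N and contact force between each of the arm, the fingers and lamp below 0.1 N and linear speed of lamp below 0.03 m/s), for 0.2 s.
2. the loose bolt is found: it has been pushed down (value of joint any of bolt_left, bolt_middle, bolt_right above 0.004 m), for 0.1 s.
3. the loose bolt's cap is held lifted open by the robot (((value of joint bolt_left above 0.004 m and value of joint cap_left above 0.6 rad and contact force between any of the fingers, the arm and cap_left above 0.4 N and velocity of joint cap_left between -0.3 and 0.3 rad/s and contact force between lamp and cap_left below 0.05 N and value of joint each of cap_middle, cap_right below 0.15 rad) or (value of joint bolt_middle above 0.004 m and value of joint cap_middle above 0.6 rad and contact force between any of the fingers, the arm and cap_middle above 0.4 N and velocity of joint cap_middle between -0.3 and 0.3 rad/s and contact force between lamp and cap_middle below 0.05 N and value of joint each of cap_left, cap_right below 0.15 rad) or (value of joint bolt_right above 0.004 m and value of joint cap_right above 0.6 rad and contact force between any of the fingers, the arm and cap_right above 0.4 N and velocity of joint cap_right between -0.3 and 0.3 rad/s and contact force between lamp and cap_right below 0.05 N and value of joint each of cap_left, cap_middle below 0.15 rad))), for 0.3 s.
At the end, for the whole second after the job is handed in: Lamp upright (7 degrees) on the narrow bar, untouched, at rest; loose bolt sunk over 4 mm; its cap steadily open over 0.6 rad, the robot pressing on it with over 0.4 N, not propped by the lamp; other caps under 0.15 rad (all of step 1 and ((value of joint bolt_left above 0.004 m and value of joint cap_left above 0.6 rad and contact force between any of the fingers, the arm and cap_left above 0.4 N and velocity of joint cap_left between -0.3 and 0.3 rad/s and contact force between lamp and cap_left below 0.05 N and value of joint each of cap_middle, cap_right below 0.15 rad) or (value of joint bolt_middle above 0.004 m and value of joint cap_middle above 0.6 rad and contact force between any of the fingers, the arm and cap_middle above 0.4 N and velocity of joint cap_middle between -0.3 and 0.3 rad/s and contact force between lamp and cap_middle below 0.05 N and value of joint each of cap_left, cap_right below 0.15 rad) or (value of joint bolt_right above 0.004 m and value of joint cap_right above 0.6 rad and contact force between any of the fingers, the arm and cap_right above 0.4 N and velocity of joint cap_right between -0.3 and 0.3 rad/s and contact force between lamp and cap_right below 0.05 N and value of joint each of cap_left, cap_middle below 0.15 rad))); the arm keeps its last pose, push and grip.
It fails at once if the cap of a bolt not found loose is opened (over 0.2 rad) ((value of joint cap_left above 0.2 rad and value of joint bolt_left below 0.004 m) or (value of joint cap_middle above 0.2 rad and value of joint bolt_middle below 0.004 m) or (value of joint cap_right above 0.2 rad and value of joint bolt_right below 0.004 m)).
It fails at once if a bystander is moved by more than 30 mm (distance of any of spanner, screwdriver, glue, tape, offcut, screw_cup from where it was at the start of the episode above 0.03 m).
It also fails if it takes over 58 s, if anything falls off the work surface, if the arm or the gripper's body presses on something with over 40 N, if the wrist force passes 120 N, or if a joint passes its speed limit or range.

## Robot

A 6-joint arm with a two-finger parallel gripper is mounted at the origin on the work surface. World frame = base frame: x ahead of the robot, y to its left, z up, the work surface at z = 0. Lengths are in m, angles in rad, forces in N, time in s.
With the tool pointing down it reaches from about 0.25 to 0.725 m from the base axis. Payload 4 kg.
Tool frame: the origin (TCP) lies midway between the tips of the shut fingers; the grasp point (between the pads) lies 19 mm behind it (bot.grasp_offset is the distance from the TCP to the grasp point, in m); z points along the fingers, y is the direction in which the jaws open and shut (so a half turn about z gives the same grasp; the last joint's range is limited). The gripper opens to 85 mm and grips with 20 to 120 N. Pads are 22 mm wide; open, the fingers measure 114 mm over their backs; the gripper's body (76 mm by 85 mm) begins 54 mm behind the grasp point. The pads swing forward as they close: fully open they stand 13 mm farther back than shut.
Start: joints at [1.319, 0.241, 0.005, 1.335, 0, 1.571], TCP at [0.125, 0.484, 0.231] pointing down, gripper open.
Joint ranges: [-2.72, 2.72], [-1.05, 1.87], [-1.09, 1.28], [-1.99, 2.15], [-1.42, 1.44], [-3.14, 3.14]. Speed limits (rad/s): [2.79, 2.79, 3.14, 3.14, 3.14, 3.14].

## Interface

Orientations are given as a unit quaternion [x, y, z, w].
In Python, from workcell import sensors, optics, bot gives the robot as it stands.
- The arm moves only by the tool apply_moves, never from a script. Its argument "plan" is one flat list of numbers, 6 for each row, row after row: the shift along the tool's x, y, z in m, then the turn, a rotation vector about the tool's x, y, z in rad. In form: [tx, ty, tz, ax, ay, az, tx, ty, tz, ax, ay, az, ...]. A call has 1 to 12 rows; each row is the pose to reach, as a shift and turn from the pose commanded when the call began, along the tool's axes at that moment; what a row does not reach only later rows make up. A row lasts 1/12 s, in which the tool goes at most 41.7 mm and 7.16 degrees, less where a joint would pass 70% of its speed; a pose out of reach is approached as far as the arm can. A call with a gripper value outside its range is refused whole. "grip" is the finger opening in m, from 0 to 0.0854, set as the call begins (left out, the last holds). The fingers move at their own pace and stop on an object; the grip force is fixed at half the most. Time passes only in rows, so rows that repeat a pose let the fingers close. It gives the time, the measured TCP pose, the force and the opening at its end, in the units of the state.
- sensors.get_obs(): the state, without advancing time (a new reading comes with each control period).
- optics.camera(name): name is "side" or "top"; returns a dict with "pixels" (400x640x3 uint8, red, green, blue), "fx", "fy", "cx", "cy" (pixels), "pose" (4x4, takes a point from camera to world coordinates). Camera axes: x right, y up, looking along -z (the intrinsics and any distortion apply to the point x, -y, -z); pixel columns grow to the right and rows downward; lengths in m; the calibration is good to about 2 mm. A picture is of the moment at which its call begins. There is no depth.
- bot.job_done(): hands the job in, once; it reports no verdict.
The state is a dict: "clock": time; "joint_pos": joint angles; "joint_vel": joint speeds; "tau": joint torques, N m; "eef_pos": TCP position; "tool_rot": TCP orientation; "ft_force": force on the tool from outside, world axes, zero at the start; "ft_torque": the same for the moment, N m; "grip_width": finger opening in m.
Only numpy, scipy, OpenCV 4.12 (cv2) and the standard library are available. Lean on these libraries where they do the work, as an engineer would, in place of code of your own. Each camera call takes 0.05 s, during which the arm holds its last target.

## Working session

There is one attempt and no reset: what is moved stays moved. The work goes in short steps, Python scripts to look and compute and a tool call to move; the robot and the scene stay as the last step left them, time stands still between calls to the robot, and variables do not carry over. Pictures are saved under pics/ and viewed, and the job is handed in when it is done.

Besides the shell and the picture viewer there is one more tool, called after "Request:" as a command line: name --argument value ..., lists and objects as JSON in quotes. apply_moves: Moves the arm, as the interface text tells. Its arguments: {"type":"object","properties":{"plan":{"type":"array","items":{"type":"number"}},"grip":{"type":"number"}},"required":["plan"]}

```bash
mkdir -p pics; ls
python3 - <<'E'
from workcell import sensors, optics, bot
import cv2
o=sensors.get_obs();print(o, bot.grasp_offset)
for n in("side","top"):
    c=optics.camera(n);cv2.imwrite(f"pics/{n}0.png",c["pixels"][:,:,::-1]);print(n,{k:v for k,v in c.items() if k!="pixels"})
E
```

```text
pics
{'clock': 0.0, 'joint_pos': array([ 1.31896769e+00,  2.41432192e-01,  3.73938730e-03,  1.33520491e+00,
       -1.55901552e-05,  1.57082947e+00]), 'joint_vel': array([-1.23627544e-04, -5.55977164e-04, -9.34618184e-05,  5.70722009e-04,
       -9.76739864e-04,  4.22000542e-04]), 'tau': array([ 2.33914689e-04, -3.72321761e+01,  2.52405953e+01,  1.70285994e-02,
        3.90083630e-05,  3.72319050e-06]), 'eef_pos': array([0.12443596, 0.48362059, 0.23040915]), 'tool_rot': array([ 1.25598226e-01,  9.92080633e-01, -1.04335820e-03, -1.24197623e-04]), 'ft_force': array([-0.35521184,  0.45497623,  0.05462352]), 'ft_torque': array([-0.01551239,  0.00777626, -0.05212606]), 'grip_width': 0.08540351106934448} 0.0187
side {'fx': 401.47853598431846, 'fy': 401.47853598431846, 'cx': 317.9664553282245, 'cy': 200.93944593827146, 'pose': array([[ 0.97434819,  0.14804238, -0.16949648,  0.35739794],
       [-0.22433196,  0.69886505, -0.67916332, -0.72318222],
       [ 0.01791021,  0.69976503,  0.71414853,  0.8880177 ],
       [ 0.        ,  0.        ,  0.        ,  1.        ]])}
top {'fx': 497.3848499056901, 'fy': 497.3848499056901, 'cx': 310.3755718953217, 'cy': 199.9720281098428, 'pose': array([[-0.00972214,  0.99460408, -0.10328703,  0.41198951],
       [-0.99974659, -0.00757088,  0.02119971,  0.04035343],
       [ 0.02030335,  0.10346696,  0.99442564,  1.62672949],
       [ 0.        ,  0.        ,  0.        ,  1.        ]])}
```

View pics/side0.png

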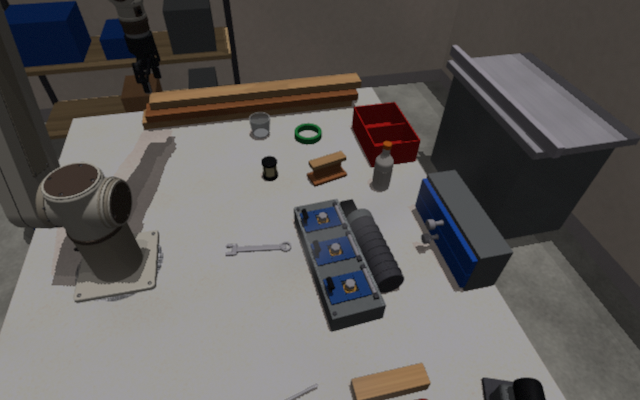

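View pics/top0.png

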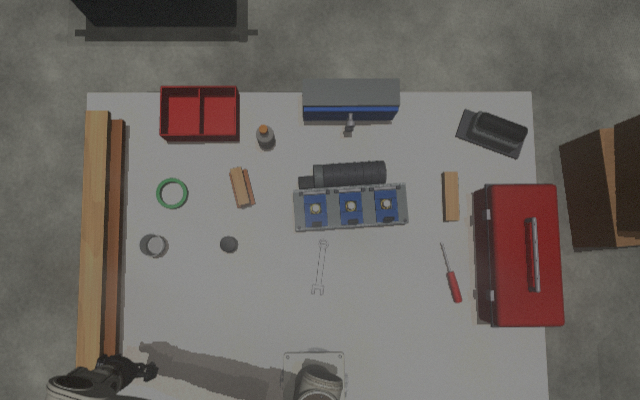

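The side view has the lamp at (270,168), the rest at (327,168) and the bolts at about (322,217), (335,249) and (350,285). In the top view they are at lamp (229,244), rest (240,187) and bolts (315,209), (351,206), (386,204). I'll zoom in for precise pixels.

Run:
```python
import cv2,numpy as np
def crop(f,x,y,w,h,s,o):
    a=cv2.imread(f)[y:y+h,x:x+w]
    a=cv2.convertScaleAbs(a,alpha=1.6)
    cv2.imwrite(o,cv2.resize(a,None,fx=s,fy=s,interpolation=cv2.INTER_CUBIC))
crop("pics/top0.png",210,155,205,95,3.9,"pics/t0a.png")
crop("pics/side0.png",250,140,150,190,3.1,"pics/s0a.png")
crop("pics/side0.png",250,145,110,50,7,"pics/s0b.png")
crop("pics/top0.png",215,160,50,95,6,"pics/t0b.png")
```

```text
(no output)
```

View pics/t0a.png

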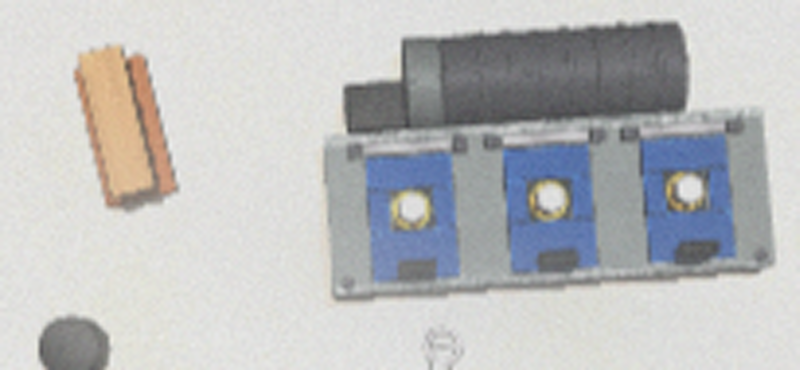

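View pics/s0a.png

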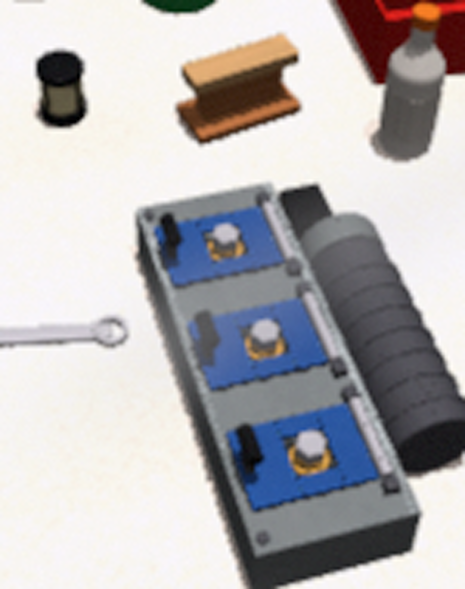

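View pics/s0b.png

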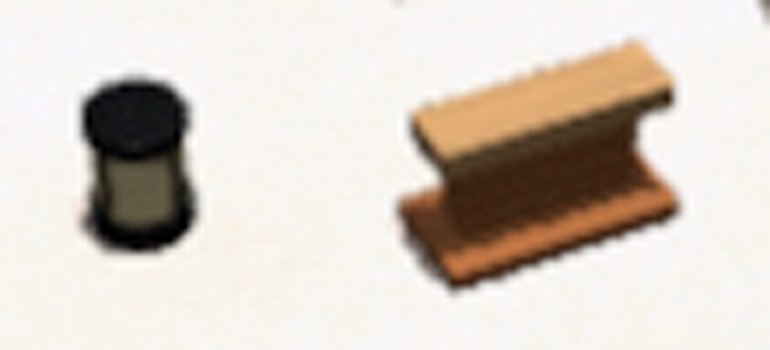

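View pics/t0b.png

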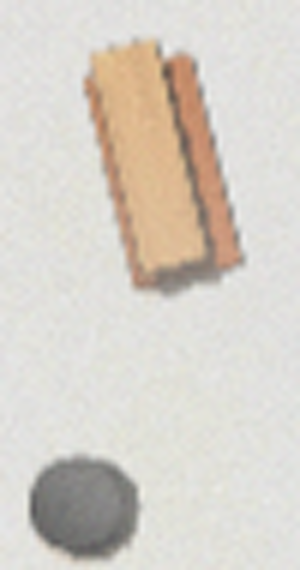

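```bash
cat > h.py <<'E'
import numpy as np
from workcell import sensors, optics, bot
from scipy.spatial.transform import Rotation as R
from scipy.optimize import least_squares
C={}
def cam(n):
    if n not in C:C[n]=optics.camera(n)
    return C[n]
def proj(n,p):
    c=cam(n);T=c["pose"];q=(np.asarray(p,float)-T[:3,3])@T[:3,:3]
    return np.stack([c["cx"]+c["fx"]*q[...,0]/-q[...,2],c["cy"]-c["fy"]*q[...,1]/-q[...,2]],-1)
def ray(n,uv,z):
    c=cam(n);T=c["pose"];d=T[:3,:3]@np.array([(uv[0]-c["cx"])/c["fx"],-(uv[1]-c["cy"])/c["fy"],-1])
    o=T[:3,3];return o+d*(z-o[2])/d[2]
def un(p,s,ox,oy):p=np.asarray(p,float);return (p+.5)/s-.5+np.array([ox,oy])
def tool():
    o=sensors.get_obs();return o["eef_pos"],R.from_quat(o["tool_rot"])
E
python3 - <<'E'
from h import *
np.set_printoptions(precision=4,suppress=True)
T6=lambda p:un(p,6,215,160); S7=lambda p:un(p,7,250,145)
T3=lambda p:un(p,3.9,210,155); S3=lambda p:un(p,3.1,250,140)
print("lamp lid",ray("top",T6([79,508]),.066),ray("side",S7([135,117]),.066))
print("foot",ray("top",T6([89,503]),0))
a=np.array([ray("top",T6(p),.074) for p in [(90,52),(157,42),(212,258),(143,272)]])
b=np.array([ray("side",S7(p),.074) for p in [(637,40),(675,92),(445,165),(412,118)]])
for q in(a,b):
    print(q[:,:2].tolist(),q.mean(0)); d=(q[0]+q[1]-q[2]-q[3])/2;print(np.linalg.norm(d),np.arctan2(d[1],d[0]))
tb=[ray("top",T3(p),.08) for p in[(412,208),(550,199),(689,188)]]
sb=[ray("side",S3(p),.08) for p in[(226,235),(265,331),(312,442)]]
print(np.array(tb),np.array(sb))
th=[ray("top",T3(p),.1) for p in[(417,269),(558,260),(697,250)]]
print(np.array(th))
E
```

```text
lamp lid [0.4373 0.2659 0.066 ] [0.4399 0.2619 0.066 ]
foot [0.4411 0.2701 0.    ]
[[0.6756535524816855, 0.26079498938529955], [0.6807504672166736, 0.22574215486369967], [0.566489342673243, 0.196590184697442], [0.5594346426910597, 0.23244527503751278]] [0.6206 0.2289 0.074 ]
0.11877235573627866 0.24449542267777655
[[0.6740080803183173, 0.2600018832908737], [0.6810221096254959, 0.22002547976815157], [0.5678182096159595, 0.19209007023119873], [0.5602611964248128, 0.22643541760452668]] [0.6208 0.2246 0.074 ]
0.11756821314686547 0.26463631686892
[[ 0.5474 -0.0077  0.08  ]
 [ 0.5538 -0.1185  0.08  ]
 [ 0.5618 -0.2306  0.08  ]] [[ 0.549  -0.0113  0.08  ]
 [ 0.5556 -0.1214  0.08  ]
 [ 0.5636 -0.2318  0.08  ]]
[[ 0.4974 -0.0105  0.1   ]
 [ 0.5036 -0.1219  0.1   ]
 [ 0.5106 -0.2322  0.1   ]]
```

```bash
cat >> h.py <<'E'
def go(pos,jaw=None,rv=None):
    """delta in tool axes to reach world pos with tool z down and tool y yaw=jaw"""
    p,r=tool(); 
    out=r.inv().apply(np.asarray(pos)-p)
    rot=np.zeros(3)
    if jaw is not None:
        y=np.array([np.cos(jaw),np.sin(jaw),0]);z=np.array([0,0,-1.]);x=np.cross(y,z)
        rot=(r.inv()*R.from_matrix(np.stack([x,y,z],1))).as_rotvec()
    print("p",p.round(4),"d",out.round(4),"rot",rot.round(4),"rows",np.linalg.norm(out)/.0417,np.degrees(np.linalg.norm(rot))/7.16)
E
python3 -c "
from h import *
go([.439,.265,.14],np.pi/2+.254);go([.439,.265,.024],np.pi/2+.254)"
```

```text
p [0.1245 0.4838 0.2307] d [-0.3591 -0.1335  0.0909] rot [-1.300e-03 -4.000e-04 -5.058e-01] rows 9.44320928879435 4.04732944367744
p [0.1245 0.4838 0.2307] d [-0.3592 -0.1333  0.2069] rot [-1.300e-03 -4.000e-04 -5.058e-01] rows 10.441241597517077 4.04732944367744
```

Request:
apply_moves --plan '[-0.036,-0.0133,0.009,0,0,-0.05,-0.072,-0.0267,0.018,0,0,-0.1,-0.108,-0.04,0.027,0,0,-0.15,-0.144,-0.0533,0.036,0,0,-0.2,-0.18,-0.0667,0.045,0,0,-0.25,-0.215,-0.08,0.055,0,0,-0.3,-0.251,-0.0933,0.064,0,0,-0.35,-0.287,-0.107,0.073,0,0,-0.4,-0.323,-0.12,0.082,0,0,-0.45,-0.359,-0.1335,0.091,0,0,-0.506,-0.359,-0.1335,0.091,0,0,-0.506,-0.359,-0.1335,0.091,0,0,-0.506]' --grip 0.0854

```text
clock: 1.2
eef_pos: [0.4398, 0.2638, 0.1393]
tool_rot: [-0.124, 0.992, -0.0, -0.001]
ft_force: [-0.8, 0.2, 0.1]
grip_width: 0.0853
```

Run:
```python
from h import *
import cv2
go([.439,.265,.024],np.pi/2+.254)
for n in("side","top"):
    a=cam(n)["pixels"][:,:,::-1]
    p=proj(n,[.439,.265,.1]).astype(int);a=a[max(0,p[1]-50):p[1]+50,p[0]-60:p[0]+60]
    a=cv2.convertScaleAbs(a,alpha=1.6);cv2.imwrite(f"pics/{n}1.png",cv2.resize(a,None,fx=5,fy=5,interpolation=2))
```

```text
p [0.4398 0.2638 0.1393] d [0.0002 0.0014 0.1153] rot [-0.0004 -0.0021 -0.0046] rows 2.7646480426891142 0.04032593251944472
```

View pics/side1.png

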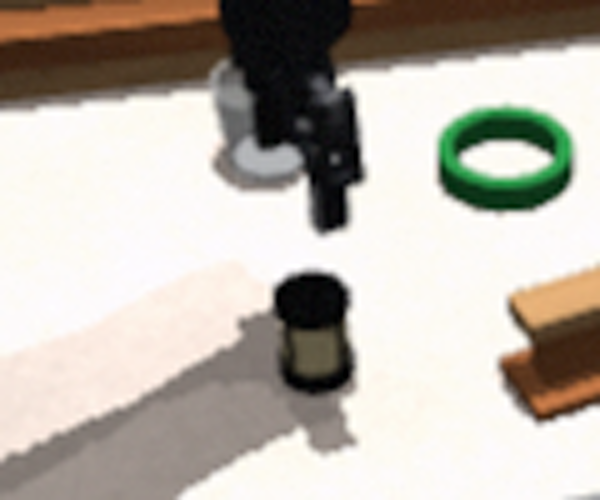

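View pics/top1.png

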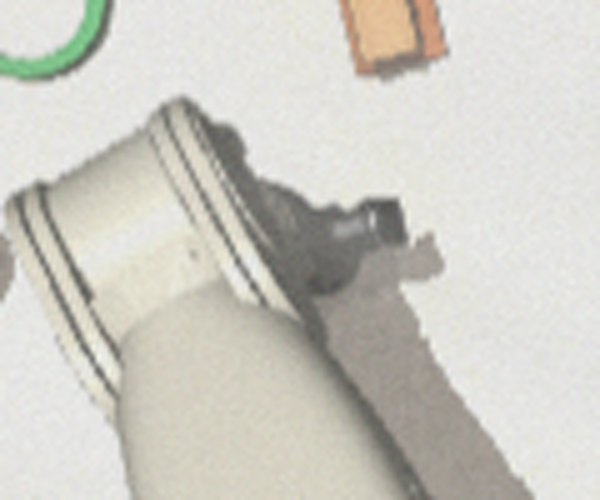

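The side view puts the near finger tip (328,225) above the lamp lid (312,298), with enough margin. I'll descend and close.

Request:
apply_moves --plan '[0,0.001,0.03,0,0,0,0,0.001,0.06,0,0,0,0,0.001,0.09,0,0,0,0,0.001,0.115,0,0,0,0,0.001,0.115,0,0,0]'

```text
clock: 1.72
eef_pos: [0.4338, 0.2656, 0.0212]
tool_rot: [-0.128, 0.992, -0.002, -0.004]
ft_force: [-1.4, -0.8, -0.6]
grip_width: 0.0854
```

Request:
apply_moves --plan '[0,0,0,0,0,0,0,0,0,0,0,0,0,0,0,0,0,0,0,0,0,0,0,0,0,0,0,0,0,0,0,0,0,0,0,0,0,0,0,0,0,0,0,0,0,0,0,0]' --grip 0.03

```text
clock: 2.38
eef_pos: [0.4402, 0.2678, 0.0278]
tool_rot: [-0.127, 0.992, 0.002, 0.002]
ft_force: [-1.3, -0.5, 6.5]
grip_width: 0.0485
```

Run:
```python
from h import *
import cv2
print(tool()[0],sensors.get_obs()["grip_width"])
a=cam("side")["pixels"][:,:,::-1]
p=proj("side",[.439,.265,.05]).astype(int);a=a[p[1]-50:p[1]+50,p[0]-60:p[0]+60]
a=cv2.convertScaleAbs(a,alpha=2.5);cv2.imwrite(f"pics/side2.png",cv2.resize(a,None,fx=5,fy=5,interpolation=2))
```

```text
[0.44022771 0.26784071 0.02778934] 0.04852805648618125
```

View pics/side2.png

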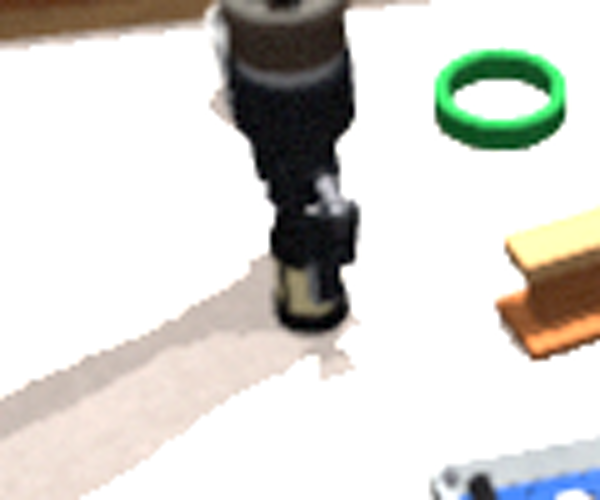

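Request:
apply_moves --plan '[0,0,-0.03,0,0,0,0,0,-0.06,0,0,0,0,0,-0.09,0,0,0,0,0,-0.12,0,0,0,0,0,-0.12,0,0,0,0,0,-0.12,0,0,0]'

```text
clock: 2.93
eef_pos: [0.4403, 0.2673, 0.1479]
tool_rot: [-0.127, 0.992, 0.001, 0.003]
ft_force: [-1.0, -0.3, -3.7]
grip_width: 0.0484
```

Run:
```python
from h import *
print(sensors.get_obs()["ft_force"],sensors.get_obs()["grip_width"])
go([.6207,.2268,.14],np.pi/2+.254)
```

```text
[-0.95590105 -0.26810271 -3.6757307 ] 0.0483849586323466
p [0.4403 0.2673 0.1479] d [-0.1644 -0.0846  0.0087] rot [ 0.0017  0.0057 -0.    ] rows 4.438686740607394 0.04779094627612372
```

Request:
apply_moves --plan '[-0.02,-0.01,0,0,0,0,-0.045,-0.024,0,0,0,0,-0.075,-0.039,0,0,0,0,-0.105,-0.054,0,0,0,0,-0.135,-0.07,0.002,0,0,0,-0.155,-0.08,0.004,0,0,0,-0.164,-0.0845,0.004,0,0.003,0,-0.164,-0.0845,0.004,0,0.003,0,-0.164,-0.0845,0.004,0,0.003,0,-0.164,-0.0845,0.004,0,0.003,0]'

```text
clock: 3.77
eef_pos: [0.6171, 0.2258, 0.1398]
tool_rot: [-0.127, 0.992, -0.0, -0.003]
ft_force: [-0.8, 0.6, -1.9]
grip_width: 0.0487
```

Run:
```python
from h import *
import cv2
print(sensors.get_obs()["ft_force"])
go([.6207,.2268,.1028],np.pi/2+.254)
for n in("side","top"):
    a=cam(n)["pixels"][:,:,::-1]
    p=proj(n,[.62,.227,.09]).astype(int);a=a[max(0,p[1]-35):p[1]+35,p[0]-40:p[0]+40];print(n,p)
    a=cv2.convertScaleAbs(a,alpha=2);cv2.imwrite(f"pics/{n}3.png",cv2.resize(a,None,fx=8,fy=8,interpolation=2))
```

```text
[-0.78556205  0.56129657 -1.86391255]
p [0.6171 0.2258 0.1398] d [-0.004   0.0001  0.037 ] rot [-0.     -0.0065  0.0005] rows 0.8914861827929065 0.05189525116482496
side [327 154]
top [239 185]
```

View pics/side3.png

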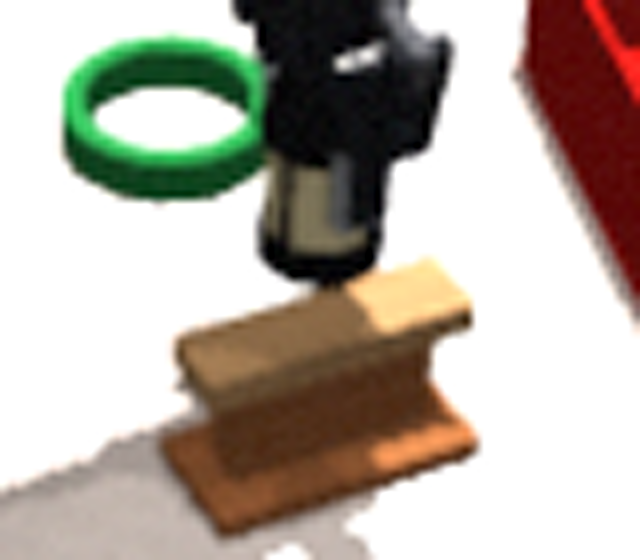

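View pics/top3.png

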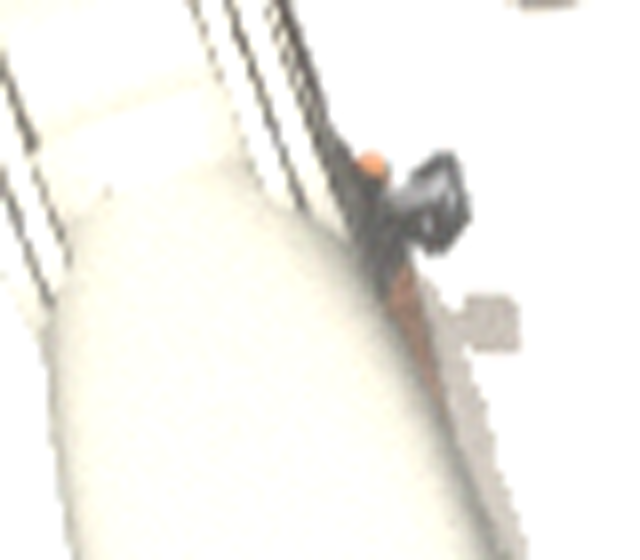

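Run:
```python
from h import *
t=np.linspace(0,2*np.pi,200)
def disc(x,y,z):
    P=np.stack([x+.025*np.cos(t),y+.025*np.sin(t),z+0*t],1);q=proj("side",P);q=(q-[287,119]+.5)*8-.5;return q
for z in(.110,.112,.114):
    q=disc(.6171,.2258,z);print(z,"x",q[:,0].min().round(),q[:,0].max().round(),"ymax",q[:,1].max().round(),"atx",q[q[:,1].argmax(),0].round())
# observed bar corners, 8x crop
for uv in [(180,345),(432,258),(470,312),(215,397)]:
    print(ray("side",un(uv,8,287,119),.074))
```

```text
0.11 x 254.0 383.0 ymax 294.0 atx 322.0
0.112 x 254.0 384.0 ymax 290.0 atx 322.0
0.114 x 255.0 384.0 ymax 286.0 atx 322.0
[0.56194633 0.22479961 0.074     ]
[0.67326246 0.25737231 0.074     ]
[0.67908129 0.22119975 0.074     ]
[0.56866273 0.19169987 0.074     ]
```

Request:
apply_moves --plan '[-0.002,0,0.01,0,-0.003,0,-0.004,0,0.02,0,-0.006,0,-0.004,0,0.027,0,-0.006,0,-0.004,0,0.031,0,-0.006,0,-0.004,0,0.031,0,-0.006,0,-0.004,0,0.031,0,-0.006,0,-0.004,0,0.031,0,-0.006,0]'

```text
clock: 4.5
eef_pos: [0.6227, 0.2269, 0.1105]
tool_rot: [-0.127, 0.992, 0.0, 0.002]
ft_force: [-0.4, 0.6, -2.1]
grip_width: 0.0479
```

Run:
```python
from h import *
import cv2
print(sensors.get_obs()["ft_force"])
go([.6207,.2268,.1018],np.pi/2+.254)
for n in("side",):
    a=cam(n)["pixels"][:,:,::-1]
    a=a[119:189,287:367]
    a=cv2.convertScaleAbs(a,alpha=2);cv2.imwrite(f"pics/{n}4.png",cv2.resize(a,None,fx=8,fy=8,interpolation=2))
```

```text
[-0.36268215  0.55416362 -2.14480406]
p [0.6227 0.2269 0.1105] d [0.002  0.0004 0.0087] rot [0.     0.0034 0.0002] rows 0.21397347146496218 0.027244844266926388
```

View pics/side4.png

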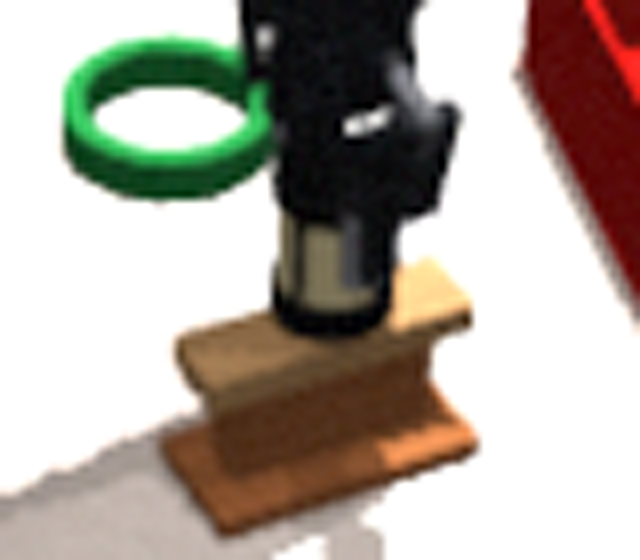

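Request:
apply_moves --plan '[0.001,0,0.003,0,0,0,0.001,0,0.006,0,0,0,0.001,0,0.007,0,0,0,0.001,0,0.007,0,0,0,0.001,0,0.007,0,0,0]'

```text
clock: 4.97
eef_pos: [0.6214, 0.2266, 0.1031]
tool_rot: [-0.127, 0.992, 0.0, 0.001]
ft_force: [0.2, 0.5, -2.6]
grip_width: 0.0481
```

Run:
```python
from h import *
import cv2
print(sensors.get_obs()["ft_force"])
go([.6207,.2268,.1018],np.pi/2+.254)
for n in("side",):
    a=cam(n)["pixels"][:,:,::-1]
    a=a[119:189,287:367]
    a=cv2.convertScaleAbs(a,alpha=2.5);cv2.imwrite(f"pics/{n}5.png",cv2.resize(a,None,fx=8,fy=8,interpolation=2))
```

```text
[ 0.21714584  0.53764985 -2.63895497]
p [0.6214 0.2266 0.1031] d [0.0006 0.0004 0.0013] rot [-0.      0.0026  0.0002] rows 0.036452610541034894 0.021089305974174063
```

View pics/side5.png

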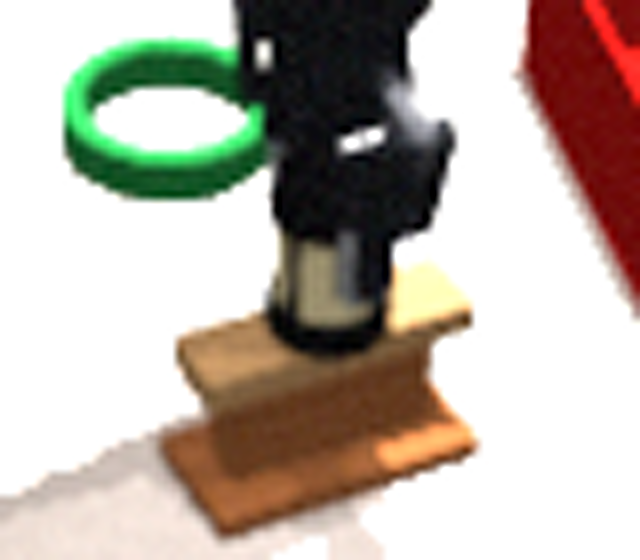

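Run:
```python
from h import *
t=np.linspace(0,2*np.pi,400)
for y in (.2198,.2238,.2268,.23):
  for z in(.074,.0755):
    P=np.stack([.6214+.025*np.cos(t),y+.025*np.sin(t),z+0*t],1);q=(proj("side",P)-[287,119]+.5)*8-.5
    i=q[:,1].argmax();print(y,z,q[i].round(),q[:,0].min().round(),q[:,0].max().round())
```

```text
0.2198 0.074 [332. 375.] 267.0 394.0
0.2198 0.0755 [333. 372.] 267.0 394.0
0.2238 0.074 [330. 368.] 264.0 391.0
0.2238 0.0755 [330. 365.] 265.0 391.0
0.2268 0.074 [328. 363.] 263.0 389.0
0.2268 0.0755 [328. 360.] 263.0 389.0
0.23 0.074 [326. 358.] 261.0 387.0
0.23 0.0755 [326. 355.] 261.0 387.0
```

Request:
apply_moves --plan '[0,-0.001,0.001,0,0,0,0,-0.001,0.002,0,0,0,0,-0.001,0.0025,0,0,0,0,-0.001,0.0025,0,0,0]'

```text
clock: 5.4
eef_pos: [0.6223, 0.2257, 0.1019]
tool_rot: [-0.127, 0.992, 0.0, 0.002]
ft_force: [-0.5, -1.3, 3.9]
grip_width: 0.0484
```

Run:
```python
from h import *
print(sensors.get_obs()["ft_force"],sensors.get_obs()["ft_torque"])
go([.6207,.2268,.1018],np.pi/2+.254)
```

```text
[-0.46484658 -1.26285578  3.87568957] [-0.23081379  0.18656925  0.03803221]
p [0.6223 0.2257 0.1019] d [0.0013 0.0015 0.0001] rot [-0.0001  0.0047 -0.    ] rows 0.04768501184910882 0.03731221989935353
```

Contact now reads +3.9 N (about −2 N with the lamp hanging). Releasing.

Request:
apply_moves --plan '[0,0,0,0,0,0,0,0,0,0,0,0,0,0,0,0,0,0,0,0,0,0,0,0,0,0,0,0,0,0,0,0,0,0,0,0]' --grip 0.0854

```text
clock: 5.9
eef_pos: [0.6217, 0.2257, 0.1006]
tool_rot: [-0.127, 0.992, 0.0, 0.001]
ft_force: [0.1, 0.9, 0.1]
grip_width: 0.0854
```

Run:
```python
from h import *
import cv2
a=cam("side")["pixels"][:,:,::-1][119:189,287:367]
a=cv2.convertScaleAbs(a,alpha=2.5);cv2.imwrite(f"pics/side6.png",cv2.resize(a,None,fx=8,fy=8,interpolation=2))
```

```text
(no output)
```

View pics/side6.png

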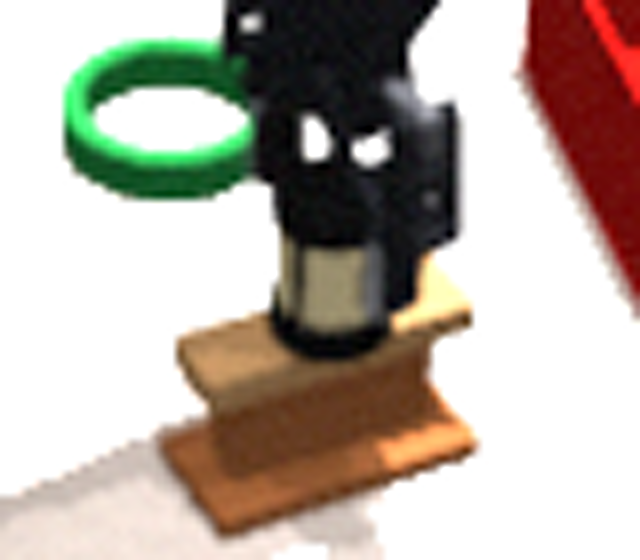

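Request:
apply_moves --plan '[0,0,-0.02,0,0,0,0,0,-0.05,0,0,0,0,0,-0.085,0,0,0,0,0,-0.11,0,0,0,0,0,-0.11,0,0,0]'

```text
clock: 6.37
eef_pos: [0.6245, 0.2267, 0.2184]
tool_rot: [-0.127, 0.992, 0.002, 0.008]
ft_force: [-0.1, 0.4, 0.4]
grip_width: 0.0854
```

Run:
```python
from h import *
go([.549,-.0085,.13],np.pi/2+.065)
```

```text
p [0.6245 0.2267 0.2184] d [ 0.1336 -0.2088  0.0861] rot [0.0026 0.0152 0.1892] rows 6.29225343605034 1.5188677582570316
```

Request:
apply_moves --plan '[0.018,-0.03,0,0,0.005,0.03,0.036,-0.06,0,0,0.01,0.06,0.054,-0.09,0,0,0.015,0.1,0.074,-0.12,0.01,0,0.015,0.13,0.094,-0.15,0.03,0,0.015,0.16,0.114,-0.18,0.05,0,0.015,0.19,0.1336,-0.209,0.07,0,0.015,0.19,0.1336,-0.209,0.086,0,0.015,0.19,0.1336,-0.209,0.086,0,0.015,0.19,0.1336,-0.209,0.086,0,0.015,0.19,0.1336,-0.209,0.086,0,0.015,0.19]' --grip 0

```text
clock: 7.28
eef_pos: [0.546, -0.0095, 0.1253]
tool_rot: [-0.033, 0.999, -0.001, -0.005]
ft_force: [0.1, 0.3, -0.2]
grip_width: 0.0002
```

Run:
```python
from h import *
import cv2
print(sensors.get_obs()["ft_force"])
go([.549,-.0085,.084],np.pi/2+.065)
for n in("side","top"):
    a=cam(n)["pixels"][:,:,::-1]
    if n=="side": a=a[140:240,270:370]
    else: a=a[155:255,200:330]
    a=cv2.convertScaleAbs(a,alpha=2);cv2.imwrite(f"pics/{n}7.png",cv2.resize(a,None,fx=6,fy=6,interpolation=2))
```

```text
[ 0.14321307  0.25589877 -0.1758695 ]
p [ 0.546  -0.0095  0.1253] d [-0.0035  0.0009  0.0413] rot [-0.0007 -0.0102  0.0002] rows 0.993507761280785 0.08188369474885944
```

View pics/side7.png

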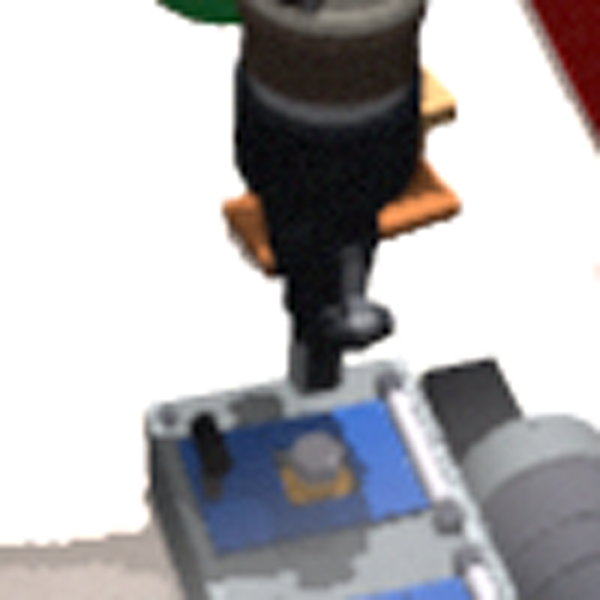

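View pics/top7.png

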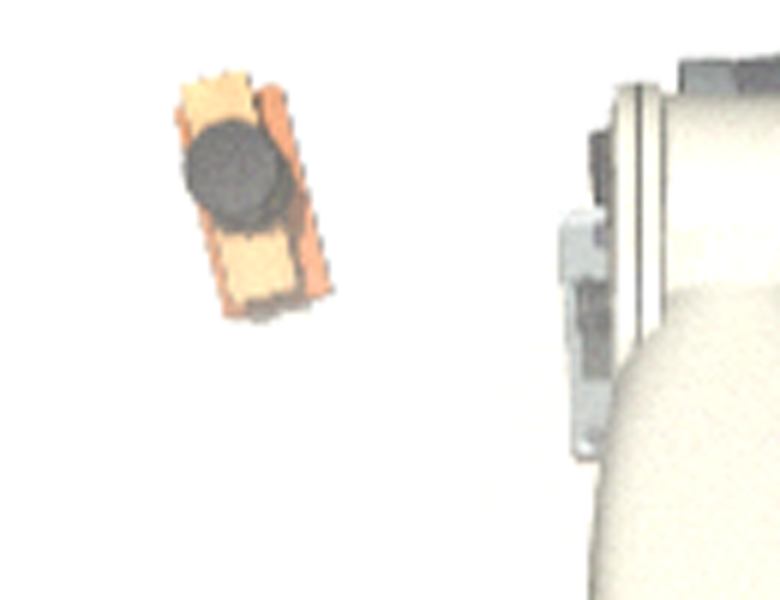

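The top view shows the lamp standing on the rest: lid at (238,172), centred across the bar. The side view has the closed finger tips (318,385) above the left bolt (315,455). I'll descend to tap it.

Request:
apply_moves --plan '[-0.002,0,0.015,0,-0.005,0,-0.003,0,0.03,0,-0.01,0,-0.003,0,0.036,0,-0.01,0,-0.003,0,0.036,0,-0.01,0,-0.003,0,0.036,0,-0.01,0]'

```text
clock: 7.8
eef_pos: [0.5479, -0.0095, 0.0888]
tool_rot: [-0.033, 0.999, -0.0, -0.001]
ft_force: [-0.3, 0.8, 0.6]
grip_width: 0.0
```

Run:
```python
from h import *
print(sensors.get_obs()["ft_force"])
go([.549,-.0085,.079],np.pi/2+.065)
```

```text
[-0.27244543  0.78227958  0.60086238]
p [ 0.5479 -0.0095  0.0888] d [-0.0012  0.0009  0.0098] rot [-0.0009 -0.0018  0.0003] rows 0.23800156090586222 0.0162210572249877
```

Request:
apply_moves --plan '[-0.001,0,0.003,0,0,0,-0.001,0,0.006,0,0,0,-0.001,0,0.008,0,0,0,-0.001,0,0.01,0,0,0,-0.001,0,0.01,0,0,0,-0.001,0,0.01,0,0,0]'

```text
clock: 8.3
eef_pos: [0.5489, -0.01, 0.0795]
tool_rot: [-0.032, 0.999, -0.0, -0.0]
ft_force: [-1.2, 0.8, 5.6]
grip_width: 0.0002
```

Request:
apply_moves --plan '[0,0,0.001,0,0,0,0,0,0.002,0,0,0,0,0,0.002,0,0,0,0,0,0.002,0,0,0]'

```text
clock: 8.63
eef_pos: [0.549, -0.01, 0.0794]
tool_rot: [-0.032, 0.999, -0.0, 0.0]
ft_force: [-5.2, 0.0, 16.1]
grip_width: -0.0
```

Left bolt is tight (16 N, no sinking). Next, the middle one.

Request:
apply_moves --plan '[0,0,-0.015,0,0,0,0,0,-0.035,0,0,0,0,-0.025,-0.04,0,0,0,0,-0.055,-0.04,0,0,0,0,-0.085,-0.04,0,0,0,0,-0.105,-0.04,0,0,0,0,-0.112,-0.03,0,0,0,0,-0.112,-0.015,0,0,0,0,-0.112,-0.006,0,0,0,0,-0.112,-0.006,0,0,0,0,-0.112,-0.006,0,0,0]'

```text
clock: 9.55
eef_pos: [0.5551, -0.1209, 0.0816]
tool_rot: [-0.033, 0.999, -0.0, -0.002]
ft_force: [-0.5, -0.1, 0.3]
grip_width: -0.0004
```

Run:
```python
from h import *
print(sensors.get_obs()["ft_force"])
go([.556,-.119,.079],np.pi/2+.065)
```

```text
[-0.52507432 -0.07361822  0.29086857]
p [ 0.5551 -0.1209  0.0816] d [-0.0011  0.0018  0.0026] rot [ 0.     -0.0038  0.0001] rows 0.08009136873972442 0.030699099027931862
```

Request:
apply_moves --plan '[-0.001,0.001,0.002,0,0,0,-0.001,0.001,0.004,0,0,0,-0.001,0.001,0.005,0,0,0,-0.001,0.001,0.005,0,0,0,-0.001,0.001,0.005,0,0,0]'

```text
clock: 9.97
eef_pos: [0.5571, -0.1199, 0.0795]
tool_rot: [-0.033, 0.999, -0.0, -0.0]
ft_force: [-2.9, 2.6, 9.3]
grip_width: -0.0
```

Middle is tight too (9.3 N, no sinking). Now the right bolt.

Request:
apply_moves --plan '[0,0,-0.015,0,0,0,0,0,-0.035,0,0,0,0,-0.025,-0.04,0,0,0,0,-0.055,-0.04,0,0,0,0,-0.085,-0.04,0,0,0,0,-0.105,-0.04,0,0,0,0,-0.112,-0.03,0,0,0,0,-0.112,-0.015,0,0,0,0,-0.112,-0.006,0,0,0,0,-0.112,-0.006,0,0,0,0,-0.112,-0.006,0,0,0]'

```text
clock: 10.88
eef_pos: [0.5631, -0.2311, 0.0825]
tool_rot: [-0.033, 0.999, 0.0, -0.002]
ft_force: [0.3, 0.5, 0.3]
grip_width: 0.0004
```

Request:
apply_moves --plan '[0,0,0.002,0,0,0,0,0,0.004,0,0,0,0,0,0.006,0,0,0,0,0,0.008,0,0,0,0,0,0.008,0,0,0,0,0,0.008,0,0,0]'

```text
clock: 11.38
eef_pos: [0.5641, -0.2324, 0.0758]
tool_rot: [-0.032, 0.999, -0.001, -0.001]
ft_force: [0.1, 1.0, 2.4]
grip_width: -0.0001
```

Right one sinks (z = 0.0758 at 2.4 N). I'll push it to its stop.

Request:
apply_moves --plan '[0,0,0.001,0,0,0,0,0,0.002,0,0,0,0,0,0.003,0,0,0,0,0,0.0035,0,0,0,0,0,0.0035,0,0,0,0,0,0.0035,0,0,0]'

```text
clock: 11.88
eef_pos: [0.5642, -0.2324, 0.073]
tool_rot: [-0.032, 0.999, -0.001, -0.0]
ft_force: [-0.5, 1.8, 5.8]
grip_width: 0.0
```

Run:
```python
from h import *
o=sensors.get_obs();print(o["ft_force"],o["eef_pos"])
```

```text
[-0.54653612  1.75918827  5.82300052] [ 0.56417012 -0.23244939  0.07296182]
```

Request:
apply_moves --plan '[0,0,-0.02,0,0,0,0,0,-0.05,0,0,0,0,0,-0.075,0,0,0,0.02,0,-0.085,0,0,0,0.04,0,-0.085,0,0,0,0.051,0,-0.085,0,0,0,0.051,0,-0.085,0,0,0,0.051,0,-0.085,0,0,0,0.051,0,-0.085,0,0,0]'

```text
clock: 12.63
eef_pos: [0.5135, -0.2359, 0.1569]
tool_rot: [-0.032, 0.999, -0.001, -0.001]
ft_force: [0.2, -0.0, 0.0]
grip_width: -0.0
```

Request:
apply_moves --plan '[0,0,0,0,0,0,0,0,0,0,0,0,0,0,0,0,0,0,0,0,0,0,0,0,0,0,0,0,0,0]' --grip 0.0854

```text
clock: 13.05
eef_pos: [0.5133, -0.2356, 0.1569]
tool_rot: [-0.032, 0.999, -0.0, -0.001]
ft_force: [0.6, 0.5, 0.1]
grip_width: 0.0604
```

Run:
```python
from h import *
import cv2
go([.513,-.2335,.081],np.pi/2+.065)
for n in("side","top"):
    a=cam(n)["pixels"][:,:,::-1]
    if n=="side": a=a[200:320,280:420]
    else: a=a[160:260,300:430]
    a=cv2.convertScaleAbs(a,alpha=2);cv2.imwrite(f"pics/{n}8.png",cv2.resize(a,None,fx=5,fy=5,interpolation=2))
```

```text
p [ 0.5133 -0.2356  0.1569] d [-0.      0.0022  0.0759] rot [-0.0008 -0.0022 -0.0005] rows 1.822000479145242 0.019362128640979605
```

View pics/side8.png

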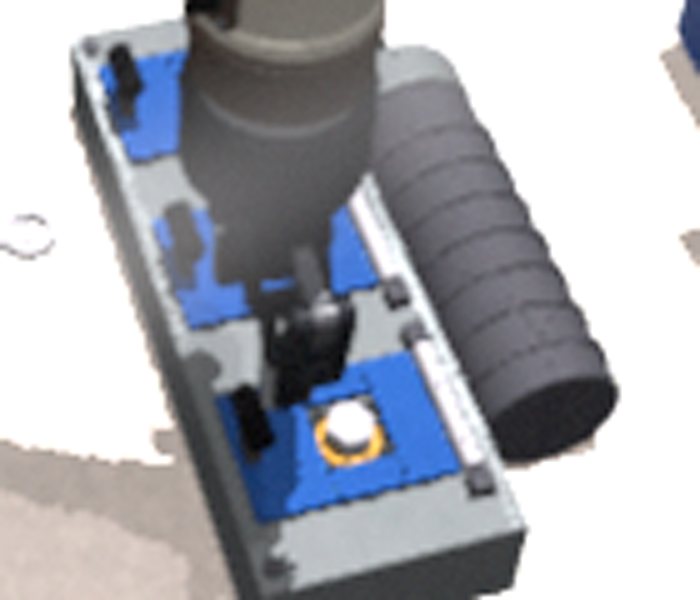

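View pics/top8.png

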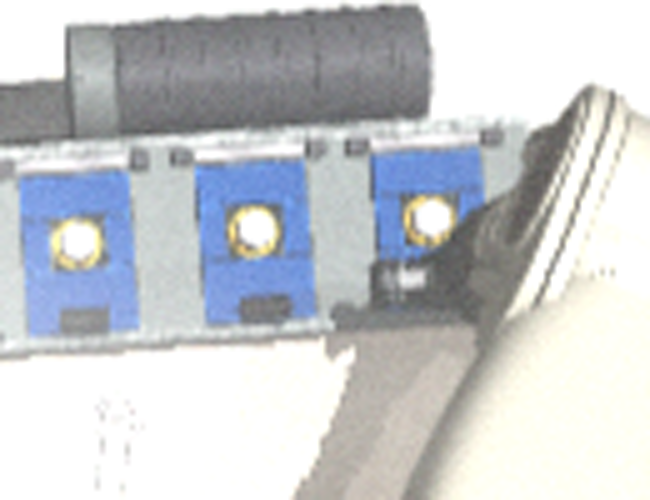

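The side view shows the right handle at (250,420), below the opened gripper, and the tool position matches. I'll descend and grip the bar by its ends.

Request:
apply_moves --plan '[0,0.001,0.02,0,0,0,0,0.001,0.045,0,0,0,0,0.001,0.065,0,0,0,0,0.001,0.075,0,0,0,0,0.001,0.075,0,0,0,0,0.001,0.075,0,0,0]'

```text
clock: 13.65
eef_pos: [0.5128, -0.2347, 0.0821]
tool_rot: [-0.032, 0.999, -0.0, -0.001]
ft_force: [-0.2, -0.0, 0.9]
grip_width: 0.0853
```

Request:
apply_moves --plan '[0,0,0,0,0,0,0,0,0,0,0,0,0,0,0,0,0,0,0,0,0,0,0,0,0,0,0,0,0,0,0,0,0,0,0,0,0,0,0,0,0,0,0,0,0,0,0,0,0,0,0,0,0,0]' --grip 0.015

```text
clock: 14.4
eef_pos: [0.5132, -0.2348, 0.0828]
tool_rot: [-0.032, 0.999, -0.001, -0.001]
ft_force: [-1.2, 1.4, 4.5]
grip_width: 0.0282
```

Run:
```python
from h import *
import cv2
o=sensors.get_obs();print(o["ft_force"],o["eef_pos"],o["joint_pos"])
# arc: handle rel hinge (-.1,.032) ; delta in drive x,z for theta
for th in(.2,.4,.6,.75,.85,.9):
    c,s=np.cos(th),np.sin(th);x,z=-.1,.032
    print(th,round(x*c+z*s-x,4),round(-x*s+z*c-z,4))
a=cam("side")["pixels"][:,:,::-1][200:320,280:420]
a=cv2.convertScaleAbs(a,alpha=2);cv2.imwrite(f"pics/side9.png",cv2.resize(a,None,fx=5,fy=5,interpolation=2))
```

```text
[-1.19492799  1.388786    4.52233499] [ 0.51318711 -0.23475865  0.08276014] [-0.42824059  0.4707178  -0.06434309  1.03614768 -0.00147525 -0.49255091]
0.2 0.0084 0.0192
0.4 0.0204 0.0364
0.6 0.0355 0.0509
0.75 0.0486 0.0596
0.85 0.058 0.0642
0.9 0.0629 0.0662
```

View pics/side9.png

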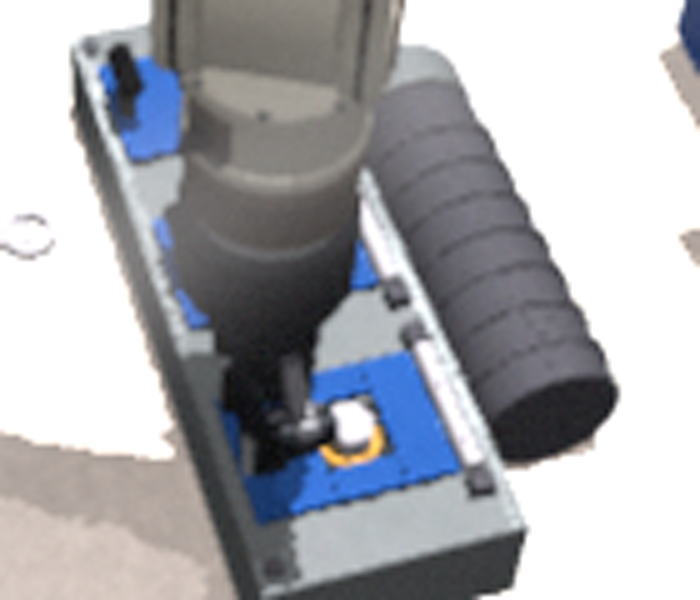

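Request:
apply_moves --plan '[-0.0018,0,-0.005,0,0,0,-0.0037,0,-0.0098,0,0,0,-0.006,0,-0.0145,0,0,0,-0.0084,0,-0.0192,0,0,0,-0.011,0,-0.0237,0,0,0,-0.0139,0,-0.0281,0,0,0,-0.017,0,-0.0323,0,0,0,-0.0204,0,-0.0364,0,0,0,-0.0204,0,-0.0364,0,0,0]'

```text
clock: 15.2
eef_pos: [0.5342, -0.2334, 0.1193]
tool_rot: [-0.032, 0.999, -0.001, -0.0]
ft_force: [2.3, -1.8, -8.0]
grip_width: 0.0287
```

Run:
```python
from h import *
import cv2
o=sensors.get_obs();print(o["ft_force"],o["eef_pos"],o["grip_width"])
a=cam("side")["pixels"][:,:,::-1][200:320,280:420]
a=cv2.convertScaleAbs(a,alpha=2);cv2.imwrite(f"pics/side10.png",cv2.resize(a,None,fx=5,fy=5,interpolation=2))
```

```text
[ 2.27779855 -1.78818579 -7.98704561] [ 0.53421199 -0.23342776  0.1192573 ] 0.02869424504925999
```

View pics/side10.png

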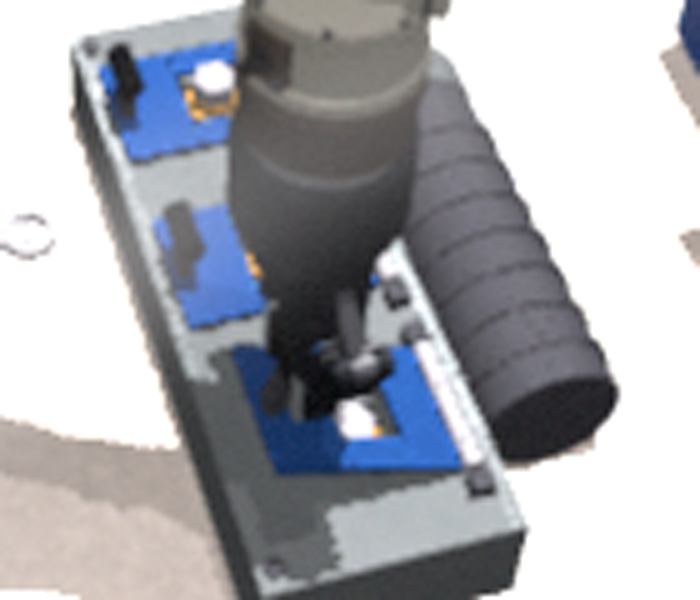

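Request:
apply_moves --plan '[-0.0035,0,-0.004,0,0,0,-0.0072,0,-0.0076,0,0,0,-0.011,0,-0.0112,0,0,0,-0.0151,0,-0.0145,0,0,0,-0.0194,0,-0.0177,0,0,0,-0.0237,0,-0.0205,0,0,0,-0.028,0,-0.0232,0,0,0,-0.0329,0,-0.0256,0,0,0,-0.0376,0,-0.0278,0,0,0,-0.0425,0,-0.0298,0,0,0,-0.0425,0,-0.0298,0,0,0,-0.0425,0,-0.0298,0,0,0]'

```text
clock: 16.25
eef_pos: [0.5762, -0.2308, 0.1487]
tool_rot: [-0.032, 0.999, -0.001, -0.001]
ft_force: [-3.2, -2.6, -3.3]
grip_width: 0.0282
```

Run:
```python
from h import *
import cv2
o=sensors.get_obs();print(o["ft_force"],o["eef_pos"],o["grip_width"])
for n in("side","top"):
    a=cam(n)["pixels"][:,:,::-1]
    if n=="side": a=a[200:320,280:420]
    else: a=a[150:250,210:430]
    a=cv2.convertScaleAbs(a,alpha=2.5);cv2.imwrite(f"pics/{n}11.png",cv2.resize(a,None,fx=5 if n=="side" else 3.6,fy=5 if n=="side" else 3.6,interpolation=2))
```

```text
[-3.17465306 -2.59651133 -3.31254422] [ 0.57616562 -0.2307675   0.14874897] 0.028152526798535468
```

View pics/side11.png

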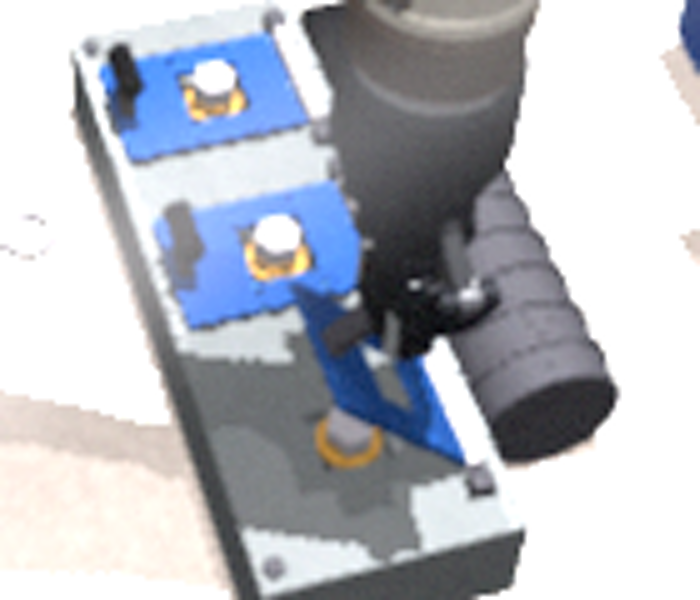

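View pics/top11.png

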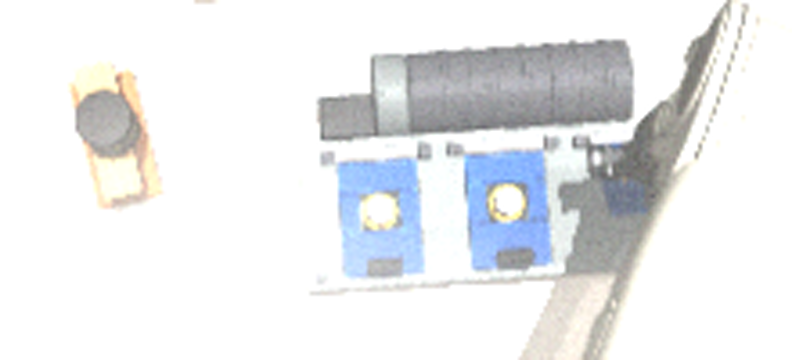

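The right cap stands steeply open, with its plate at (360,360) and the bar held by the fingers. The other two caps are shut and the lamp is still on the rest. I'll let it settle, check and hand in.

Request:
apply_moves --plan '[0,0,0,0,0,0,0,0,0,0,0,0,0,0,0,0,0,0,0,0,0,0,0,0,0,0,0,0,0,0,0,0,0,0,0,0,0,0,0,0,0,0,0,0,0,0,0,0]'

```text
clock: 17.02
eef_pos: [0.5757, -0.2308, 0.1485]
tool_rot: [-0.032, 0.999, -0.001, -0.001]
ft_force: [-4.3, -4.2, -0.9]
grip_width: 0.0285
```

Run:
```python
from h import *
o=sensors.get_obs();print(o["ft_force"],o["eef_pos"],o["grip_width"],o["joint_vel"])
print(bot.job_done())
```

```text
[-4.34246988 -4.15104136 -0.90736245] [ 0.57571973 -0.23083498  0.14852042] 0.028464398039788702 [-0.0005728  -0.00184755 -0.00119627  0.00045074  0.0018266   0.00021794]
the job is handed in; nothing more can be done
None
```

The job is handed in at 17.0 s of the 58 s. The lamp stands on the rest, the right bolt is the loose one, and I finished holding its cap open. The hand-in reported no verdict.

- **Lamp:** I placed it upright on the rest and let go. The last pictures show it standing and centred across the bar.
- **Bolts:** The left bolt held at 16 N and the middle at 9 N, neither sinking. The right bolt slid down to 73 mm, its 7 mm stop. I inferred that it stayed down from its position when tapped and did not measure it again afterwards.
- **Cap:** I gripped the right handle bar by its ends and swung it to about 0.9 rad, judged from the tool's travel along the arc and the side picture. The arm was still at the end, gripping the bar with about 6 N at the wrist. The left and middle caps are shut in the last pictures.

**Disagreement:** the two cameras differed by about 4 mm in y on where the lamp, the rest and (less so) the bolts were. I used values between the two, well within the tolerances.

The arm stayed clear of the other things on the bench, but I did not measure their positions again at the end.

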